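Pin the specimen grip to the load-cell clevis of a tensile tester

TASK

Couple the specimen grip of the tensile tester to its load cell: pull the accessory drawer well open, take the coupling pin with the blue handle from its rack, and pass it straight down through both ears of the clevis and the grip's lug between them until its collar sits on the upper ear, then let go. Do not force it, the load cell is delicate; leave the other pins in the rack and the dropper bottle and beaker where they stand.

Things in the scene. Friction and masses are not known exactly. Their poses are not given: they have to be found in the camera images.
- cab: Low white drawer unit fixed to the bench, 280 mm deep (x), 300 mm wide (y), 128 mm high, with one drawer with a blue front. Origin: centre of its underside; x points from the drawer front to the back. The drawer comes out along -x.
- drawer_handle (a point): Middle of the drawer's steel bar handle: a level bar 130 mm long (along this point's y), 11 mm thick, its axis 40 mm in front of the drawer front (34 mm free gap) and 103 mm above the bench, 25 mm below the unit's top. Two 8 mm legs join it to the front 55 mm either side of this point. x points into the unit: pull towards -x.
- drawer (a joint): How far the drawer is out, m: 0 shut, 0.17 fully out; stays where it is left, friction about 1.5 N. Starts shut. The row of pins lies 83 mm behind the outside of the drawer front, so it must come out some 130 to 160 mm for a gripper to reach them freely.
- rack_top (a point): Middle hole of the white pin rack in the drawer, at the rack's top face, 68 mm above the bench. Three 12 mm holes, 75 mm apart along y (the handle's direction); which pin stands in which varies. The rack is 44 mm deep (x); the inside of the drawer front is 62 mm in -x. Drawer front rises to 116 mm, its sides to 86 mm above the bench.
- pin_blue_grip (a point): Grasp point on the handle of the blue-handled coupling pin, the one to use; z is its axis, up. Round handle 16 mm across, 36 mm tall, its mid-height here; below it a collar 22 mm across, 4 mm thick, underside 22 mm below this point; then a steel shank 10 mm across, 42 mm long, the last 8 mm tapered. About 60 g. Starts upright in the rack, collar on the rack's top: lift over 42 mm to free it.
- pin_blue_collar (a point): Same pin, same axes: centre of the collar's underside, 42 mm above the nose of the shank. The nose tapers from 10 to 5 mm across.
- pin_yellow_grip (a point): Yellow-handled pin (8 mm shank) in the same rack; same shape and point otherwise. Leave it in the rack.
- pin_black_grip (a point): Black-handled pin (6 mm shank) in the same rack; same shape and point otherwise. Leave it in the rack.
- tester: Horizontal tensile tester, grey base 460 by 140 mm (long along x), fixed to the bench. From -x to +x: white end plate 130 mm high, aluminium S-shaped load cell, steel clevis, dark specimen grip, orange test bar, second grip on a carriage, white drive housing. Origin on the bench, 150 mm in +x from the clevis hole.
- clevis_top (a point): Centre of the hole's mouth on the upper face of the clevis's upper ear, 110 mm above the bench; hole axis vertical (z), x as the tester's. Two level ears 8 mm thick, 26 mm wide, 14 mm apart, each with an 11.5 mm hole with 1.5 mm countersink. Load cell 48 mm away in -x and grip 30 mm in +x are no higher than this face (110 mm); room below for the whole shank.
- lug_eye (a point): Centre of the eye in the grip's lug, already between the ears: an aluminium tongue 12 mm thick, 24 mm wide, with an 11.5 mm vertical hole with 1.5 mm countersink, centre 95 mm above the bench.
- lug (a joint): Free play of the grip and carriage along the tester's x, m: 0 when the eye is in line with the ear holes, -0.002 to 0.002. It moves at about 0.5 N, so the pin's tapered nose brings the eye into line.
- dropper_mid (a point): Half-way up a small dropper bottle, 37 mm across and 110 mm tall with a black bulb, standing on the middle of the drawer unit's top, 100 mm or more behind its front edge. Bystander.
- beaker_mid (a point): Half-way up a glass beaker, 72 mm across and 90 mm tall, on the bench to the robot's right. Bystander.

How it is judged:
By the outcome, as a careful person would: the job done as asked, in the order asked, and still so for the second after the job is handed in, with the robot touching nothing.
It also fails if it takes over 48 s, if anything falls off the work surface, if the arm or the gripper's body presses on something with over 40 N, if the wrist force passes 120 N, or if a joint passes its speed limit or range.

ROBOT

A 7-joint arm with a two-finger parallel gripper is mounted at the origin on the work surface. World frame = base frame: x ahead of the robot, y to its left, z up, the work surface at z = 0. Lengths are in m, angles in degrees, forces in N, time in s.
With the tool pointing down it reaches from about 0.425 to 0.875 m from the base axis. Payload 4.7 kg.
Tool frame: the origin (TCP) lies at the very end of the fingers, on their centre line; the grasp point (between the pads) lies 19 mm behind it; z points along the fingers, y is the line along which they close (so a half turn about z gives the same grasp; the last joint's range is limited). The gripper opens to 87 mm and grips with 3 to 60 N. Pads are 19 mm wide; open, the fingers measure 117 mm over their backs; the gripper's body (75 mm by 190 mm) begins 51 mm behind the grasp point.
Start: joints at [-69.895, 18.392, -4.016, 83.108, 1.295, 78.541, -3.26], TCP at [0.215, 0.613, 0.195] pointing down, gripper open.
Joint ranges: [-163.93, 163.93], [-17.29, 119.83], [-79.2, 71.16], [3.27, 140.29], [-89.18, 269.18], [5.43, 117.66], [-154.24, 154.24]. Speed limits (degrees/s): [147.25, 147.25, 180, 180, 180, 180, 180].

INTERFACE

Orientations are given as [roll, pitch, yaw] about the fixed x, y, z axes, in that order (R = Rz(yaw) Ry(pitch) Rx(roll)).
In Python, from cell import get_obs, read_camera, sign_off, silhouettes gives the robot as it stands.
- The arm moves only by the tool play_rows, never from a script. Its argument "steps" is a list that holds one entry, the list of rows, each a list of 7 numbers: the shift along the tool's x, y, z in m, then the turn, a rotation vector about the tool's x, y, z in rad, then the finger opening in m, from 0 to 0.087. A call has 1 to 12 rows; each row shifts and turns the commanded pose from where the row before left it, along the tool's axes as they then stand; what a row does not reach is not made up. A row lasts 1/10 s, in which the tool goes at most 50 mm and 8.59 degrees, less where a joint would pass 70% of its speed; a pose out of reach is approached as far as the arm can. A call is refused whole if a number of a shift passes 0.05 or a number of a turn 0.15, either way. A call with a gripper value outside its range is refused whole. The fingers move at their own pace and stop on an object; "force" is the grip in N (left out, the last holds). Time passes only in rows, so rows that do not move let the fingers close. It gives the time, the measured TCP pose, the force, the opening and the grip force at its end, in the units of the state.
- get_obs(): the state, without advancing time (a new reading comes with each control period).
- read_camera(name): name is "side" or "top" or "wrist"; returns a dict with "frame" (420x560x3 uint8, red, green, blue), "intrinsics" (3x3 intrinsics, pixels), "k1" (the pictures are not rectified: a ray, as slopes to the right and down, at radius r is drawn at 1 + k1 r^2 times it, then the intrinsics apply), "view" (4x4, takes a point from world to camera coordinates). Camera axes: x right, y up, looking along -z (the intrinsics and any distortion apply to the point x, -y, -z); pixel columns grow to the right and rows downward; lengths in m; the calibration is good to about 2 mm. A picture is of the moment at which its call begins. There is no depth.
- sign_off(): hands the job in; it is judged then, once.
Trained networks look in the newest picture that a camera, given by its name, has taken for a name from the list of things; names that differ only in an ending like _2 or _b are one class to them, and where a whole thing is asked for, a point or a joint stands for the part that bears it (a point fixed in the world has none). Each returns a list of dicts, best first, with "p" (0 to 1); they miss things now and then, are a little off and sometimes report something else, mostly with a low value. They report only what shows in the picture. A call takes as long as a camera call.
- silhouettes(camera, name): "pixels" (420x560 bool, what is visible of it) and "extent" ([left, top, right, bottom] in pixels, round what is visible of it).
The state is a dict: "time_s": time; "qpos": joint angles; "joint_velocities": joint speeds; "effort": joint torques, N m; "tool_pos": TCP position; "tool_rot": TCP orientation; "force": force on the tool from outside, world axes, zero at the start; "wrist_torque": the same for the moment, N m; "grip_width": finger opening in m; "grasp_force": force on a finger pad.
Only numpy, scipy, OpenCV 4.12 (cv2) and the standard library are available. Lean on these libraries where they do the work, as an engineer would, in place of code of your own. Each camera call takes 0.05 s, during which the arm holds its last target. There are 200 camera calls.

## Working session

There is one attempt and no reset: what is moved stays moved. The work goes in short steps, Python scripts to look and compute and a tool call to move; the robot and the scene stay as the last step left them, time stands still between calls to the robot, and variables do not carry over. Pictures are saved under pics/ and viewed, at most 13 in all, crops included, and the job is handed in when it is done.

Besides the shell and the picture viewer there is one more tool, called after ">>>" as a command line: name --argument value ..., lists and objects as JSON in quotes. play_rows: Moves the arm, as the interface text tells. Its arguments: {"type":"object","properties":{"steps":{"type":"array","items":{"type":"array","items":{"type":"array","items":{"type":"number"}}}},"force":{"type":"number"}},"required":["steps"]}

```bash
ls; mkdir -p pics; cat > h.py <<'E'
import numpy as np, cv2
from scipy.spatial.transform import Rotation as R
from cell import *
def ray(c,px):
    K=np.array(c["intrinsics"]);V=np.array(c["view"])
    d=np.array([(px[0]-K[0,2])/K[0,0],(px[1]-K[1,2])/K[1,1]]);u=d.copy()
    for _ in range(20):u=d/(1+c["k1"]*(u@u))
    Rt=V[:3,:3];o=-Rt.T@V[:3,3]
    return o,Rt.T@np.array([u[0],-u[1],-1])
def atz(c,px,z):
    o,d=ray(c,px);return o+d*(z-o[2])/d[2]
def proj(c,P):
    K=np.array(c["intrinsics"]);V=np.array(c["view"]);p=V[:3,:3]@np.array(P)+V[:3,3]
    u=np.array([p[0],-p[1]])/-p[2];u=u*(1+c["k1"]*(u@u));return K[:2,:2]@u+K[:2,2]
def tri(obs):
    A=np.zeros((3,3));b=np.zeros(3)
    for c,px in obs:
        o,d=ray(c,px);d/=np.linalg.norm(d);M=np.eye(3)-np.outer(d,d);A+=M;b+=M@o
    return np.linalg.solve(A,b)
def save(c,n):cv2.imwrite(f"pics/{n}.png",cv2.cvtColor(c["frame"],cv2.COLOR_RGB2BGR))
def cen(m):
    y,x=np.nonzero(m);return np.array([x.mean(),y.mean()])
E
python3 - <<'E'
from h import *
o=get_obs();print({k:np.round(v,3) for k,v in o.items()})
C={}
for n in("side","top","wrist"):
    c=C[n]=read_camera(n);save(c,n+"0")
    V=np.array(c["view"]);print(n,np.round(-V[:3,:3].T@V[:3,3],3),np.round(-V[2,:3],2))
    for t in "cab drawer_handle rack_top pin_blue_grip pin_yellow_grip pin_black_grip tester clevis_top lug_eye dropper_mid beaker_mid".split():
        for s in silhouettes(n,t)[:1]:
            print(n,t,round(s["p"],2),np.round(s["extent"]),cen(s["pixels"]).round(1))
E
```

```text
pics
{'time_s': np.float64(0.0), 'qpos': array([-69.897,  18.439,  -4.016,  83.174,   1.295,  78.538,  -3.259]), 'joint_velocities': array([ 0.065,  0.095,  0.131, -0.067, -0.051, -0.068, -0.013]), 'effort': array([ 0.0000e+00, -4.9128e+01, -4.0400e-01, -3.1253e+01, -6.4000e-02,
        4.4000e-02,  0.0000e+00]), 'tool_pos': array([0.215, 0.613, 0.194]), 'tool_rot': array([-1.79894e+02,  6.00000e-03,  1.60709e+02]), 'force': array([ 0.308,  0.064, -0.129]), 'wrist_torque': array([-0.021, -0.002,  0.003]), 'grasp_force': np.float64(0.0), 'grip_width': np.float64(0.087)}
side [ 0.371 -1.042  0.729] [ 0.23  0.81 -0.53]
side cab 0.79 [247. 198. 412. 326.] [329.9 259. ]
side drawer_handle 0.83 [245. 213. 303. 323.] [276. 267.]
side rack_top 0.78 [247. 215. 298. 320.] [275.9 267. ]
side tester 0.74 [194. 145. 337. 203.] [264.8 177. ]
side clevis_top 0.86 [194. 142. 336. 206.] [264.4 177. ]
side lug_eye 0.85 [233. 152. 316. 188.] [285.  165.6]
side dropper_mid 0.56 [307. 188. 327. 228.] [314.8 211.2]
side beaker_mid 0.8 [312. 344. 352. 408.] [331.6 375.8]
top [ 0.482 -0.122  1.213] [ 0.14 -0.02 -0.99]
top cab 0.78 [251. 129. 368. 241.] [309.9 180.3]
top drawer_handle 0.82 [260. 220. 366. 243.] [314.1 227.9]
top rack_top 0.86 [262. 221. 367. 244.] [314.5 228.2]
top pin_blue_grip 0.62 [115. 116. 195. 273.] [157.4 194.3]
top pin_black_grip 0.3 [260. 220. 363. 244.] [313.  227.8]
top tester 0.58 [112. 115. 194. 276.] [157.2 194.6]
top clevis_top 0.84 [115. 116. 197. 273.] [157.7 194.2]
top lug_eye 0.94 [138. 138. 186. 216.] [156.6 170.2]
top dropper_mid 0.46 [292. 176. 307. 193.] [299.5 182.5]
top beaker_mid 0.68 [399. 207. 434. 234.] [417.8 219.6]
wrist [0.14  0.64  0.384] [ 0.27 -0.1  -0.96]
```

```bash
python3 - <<'E'
import cv2,numpy as np
a=cv2.imread("pics/top0.png")[100:290,90:450];b=cv2.imread("pics/side0.png")[130:420,180:430]
a=cv2.resize(a,None,fx=2.2,fy=2.2,interpolation=3);cv2.imwrite("pics/t.png",a)
b=cv2.resize(b,None,fx=2,fy=2,interpolation=3);cv2.imwrite("pics/s.png",b)
E
```

```text
(no output)
```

View pics/t.png

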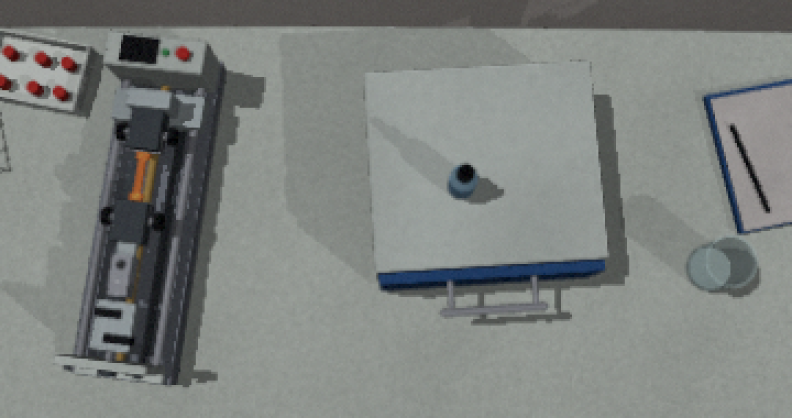

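View pics/s.png

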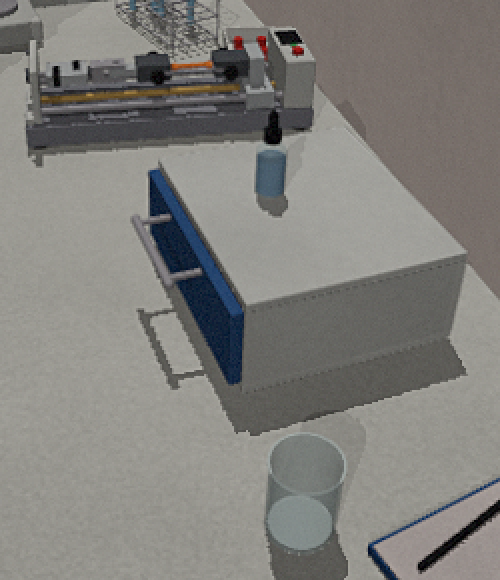

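The top view shows the handle bar from about (291,242) to (339,240), the clevis hole at about (145,220), and the cab corners. The side view confirms the drawer is shut.

```bash
python3 - <<'E'
from h import *
t=read_camera("top");s=read_camera("side")
f=lambda x,y:(90+(x+.5)/2.2-.5,100+(y+.5)/2.2-.5)
g=lambda x,y:(180+(x+.5)/2-.5,130+(y+.5)/2-.5)
for n,p,z in [("barL",(442,313),.103),("barR",(547,308),.103),("cTL",(365,73),.128),("cTR",(590,62),.128),("cBR",(605,262),.128),("cBL",(377,272),.128),("clevis",(121,265),.11),("drop",(465,172),.11),("plateL",(57,362),.13),("plateR",(165,376),.13)]:
    print(n,atz(t,f(*p),z).round(4))
for n,p,z in [("sbarL",(137,219),.103),("sbarR",(170,283),.103),("cabfrontL",(160,163),.128),("cabfrontR",(246,303),.128),("cabbackR",(464,252),.128)]:
    print(n,atz(s,g(*p),z).round(4))
E
```

```text
barL [ 0.5444 -0.1741  0.103 ]
barR [ 0.5506 -0.3104  0.103 ]
cTL [ 0.8575 -0.0735  0.128 ]
cTR [ 0.8751 -0.3718  0.128 ]
cBR [ 0.6078 -0.3824  0.128 ]
cBL [ 0.5949 -0.0908  0.128 ]
clevis [0.6054 0.2405 0.11  ]
drop [ 0.7288 -0.205   0.11  ]
plateL [0.4808 0.3096 0.13  ]
plateR [0.4642 0.1726 0.13  ]
sbarL [ 0.5455 -0.1744  0.103 ]
sbarR [ 0.5539 -0.301   0.103 ]
cabfrontL [ 0.5931 -0.0975  0.128 ]
cabfrontR [ 0.613  -0.3818  0.128 ]
cabbackR [ 0.8722 -0.3663  0.128 ]
```

```bash
cat >> h.py <<'E'
def plan(wps,grip,start=None):
    """wps: [x,y,z,yaw,rows]; print rows from the present commanded pose"""
    o=get_obs();p=np.array(start[:3] if start else o["tool_pos"],float);y=start[3] if start else o["tool_rot"][2]
    out=[]
    Rm=R.from_euler("xyz",o["tool_rot"],degrees=True)
    for w in wps:
        n=w[4];dp=(np.array(w[:3])-p)/n;tgt=R.from_euler("xyz",[180,0,w[3]],degrees=True)
        for i in range(n):
            rv=(Rm.inv()*tgt).as_rotvec()/(n-i)
            sh=np.round(Rm.inv().apply(dp),4);rv=np.round(rv,3)
            out.append([*sh.tolist(),*rv.tolist(),grip]);p=p+Rm.apply(sh);Rm=Rm*R.from_rotvec(rv)
        p=p
    print(len(out),str(out).replace(" ","").replace("-0.0,","0,").replace("0.0,","0,"));print(p.round(4),Rm.as_euler("xyz",degrees=True).round(2))
E
python3 - <<'E'
from h import *
plan([[.40,.42,.25,147,6],[.52,.10,.25,120,7],[.548,-.241,.2,93.3,8]],.036)
E
```

```text
21 [[-0.0398,-0.0202,-0.0091,0,0,0.04,0.036],[-0.0406,-0.0186,-0.0091,0,0,0.04,0.036],[-0.0413,-0.017,-0.0091,0,0,0.04,0.036],[-0.0419,-0.0153,-0.0091,0,0,0.04,0.036],[-0.0425,-0.0136,-0.0091,0,0,0.04,0.036],[-0.043,-0.0119,-0.0091,0,0,0.039,0.036],[-0.0393,-0.029,0,0,0,0.067,0.036],[-0.0411,-0.0263,0,0,0,0.067,0.036],[-0.0428,-0.0235,0,0,0,0.067,0.036],[-0.0443,-0.0206,0,0,0,0.068,0.036],[-0.0456,-0.0176,0,0,0,0.067,0.036],[-0.0466,-0.0145,0,0,0,0.068,0.036],[-0.0475,-0.0113,0,0,0,0.067,0.036],[-0.0387,-0.0183,0.0062,0,0,0.058,0.036],[-0.0397,-0.016,0.0062,0,0,0.058,0.036],[-0.0405,-0.0137,0.0062,0,0,0.058,0.036],[-0.0412,-0.0113,0.0062,0,0,0.058,0.036],[-0.0418,-0.0089,0.0062,0,0,0.059,0.036],[-0.0423,-0.0064,0.0062,0,0,0.058,0.036],[-0.0426,-0.004,0.0062,0,0,0.059,0.036],[-0.0427,-0.0015,0.0062,0,0,0.058,0.036]]
[ 0.548  -0.241   0.2002] [180.    -0.    93.32]
```

>>> play_rows --steps '[[[-0.04,-0.02,-0.009,0,0,0.04,0.036],[-0.041,-0.019,-0.009,0,0,0.04,0.036],[-0.041,-0.017,-0.009,0,0,0.04,0.036],[-0.042,-0.015,-0.009,0,0,0.04,0.036],[-0.042,-0.014,-0.009,0,0,0.04,0.036],[-0.043,-0.012,-0.009,0,0,0.04,0.036],[-0.039,-0.029,0,0,0,0.067,0.036],[-0.041,-0.026,0,0,0,0.067,0.036],[-0.043,-0.023,0,0,0,0.067,0.036],[-0.044,-0.021,0,0,0,0.067,0.036],[-0.046,-0.018,0,0,0,0.067,0.036],[-0.047,-0.015,0,0,0,0.067,0.036]]]'

```text
time_s: 3.1
tool_pos: [0.5025, 0.143, 0.2496]
tool_rot: [179.9, -0.0, 123.8]
force: [0.4, 0.6, 0.6]
grip_width: 0.0359
grasp_force: 0.0
```

>>> play_rows --steps '[[[-0.047,-0.011,0,0,0,0.067,0.036],[-0.039,-0.018,0.006,0,0,0.058,0.036],[-0.04,-0.016,0.006,0,0,0.058,0.036],[-0.04,-0.014,0.006,0,0,0.058,0.036],[-0.041,-0.011,0.006,0,0,0.058,0.036],[-0.042,-0.009,0.006,0,0,0.058,0.036],[-0.042,-0.006,0.006,0,0,0.058,0.036],[-0.043,-0.004,0.006,0,0,0.058,0.036],[-0.043,-0.001,0.006,0,0,0.058,0.036],[0,0,0,0,0,0,0.036],[0,0,0,0,0,0,0.036]]]'

```text
time_s: 4.2
tool_pos: [0.5485, -0.2424, 0.201]
tool_rot: [-180.0, -0.0, 93.4]
force: [0.6, 0.3, -0.0]
grip_width: 0.0361
grasp_force: 0.0
```

```bash
python3 - <<'E'
from h import *
c=read_camera("wrist");cv2.imwrite("pics/w1.png",cv2.cvtColor(c["frame"],cv2.COLOR_RGB2BGR))
for y in(-.055-.01,0,.065):
    a=np.radians(3.3);P=np.array([.548,-.241,.103])+y*np.array([-np.sin(a),np.cos(a),0]);print(proj(c,P).round(1))
plan([[.548,-.241,.085,93.3,4]],.036)
E
```

```text
[283.8 270.2]
[283.8 198.2]
[283.9 116.8]
4 [[-0.0001,-0.0003,0.029,0,0,0.001,0.036],[-0.0001,-0.0003,0.029,0,0,0.001,0.036],[-0.0001,-0.0003,0.029,0,0,0.001,0.036],[-0.0001,-0.0003,0.029,0,-0.001,0.001,0.036]]
[ 0.5479 -0.241   0.0851] [-1.80e+02  1.00e-02  9.33e+01]
```

View pics/w1.png

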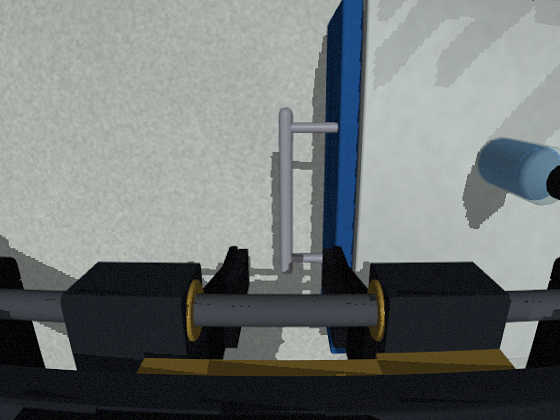

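The wrist view shows the bar at col 286, rows 108–272, within 2 mm of the estimate, with the finger gap straddling it. I'll descend, grip and pull.

>>> play_rows --steps '[[[0.002,0.001,0.03,0,0,0,0.036],[0,0,0.035,0,0,0,0.036],[0,0,0.03,0,0,0,0.036],[0,0,0.02,0,0,0,0.036],[0,0,0,0,0,0,0.036],[0,0,0,0,0,0,0.005],[0,0,0,0,0,0,0.005],[0,0,0,0,0,0,0.005],[0,0,0,0,0,0,0.005]]]' --force 15

```text
time_s: 5.15
tool_pos: [0.5506, -0.2395, 0.0874]
tool_rot: [179.9, 0.0, 93.5]
force: [-0.4, -0.2, 0.3]
grip_width: 0.0119
grasp_force: 0.0
```

>>> play_rows --steps '[[[0,-0.008,0,0,0,0,0.005],[0,-0.015,0,0,0,0,0.005],[0,-0.02,0,0,0,0,0.005],[0,-0.024,0,0,0,0,0.005],[0,-0.024,0,0,0,0,0.005],[0,-0.024,0,0,0,0,0.005],[0,-0.02,0,0,0,0,0.005],[0,-0.012,0,0,0,0,0.005],[0,-0.005,0,0,0,0,0.005],[0,0,0,0,0,0,0.005]]]'

```text
time_s: 6.15
tool_pos: [0.3981, -0.2486, 0.0865]
tool_rot: [179.9, -0.0, 93.5]
force: [0.1, 0.2, 0.7]
grip_width: 0.0049
grasp_force: 0.0
```

```bash
python3 - <<'E'
from h import *
c=read_camera("wrist");d=read_camera("side")
a=cv2.resize(c["frame"],(400,300));b=cv2.resize(d["frame"][130:340,180:460],(400,300),interpolation=3)
cv2.imwrite("pics/ab1.png",cv2.cvtColor(np.hstack([a,b]),cv2.COLOR_RGB2BGR))
o=get_obs();print(o["grip_width"],o["grasp_force"],o["force"])
E
```

```text
0.005310381378054809 0.0 [-0.25642804  0.5087742   1.45709077]
```

View pics/ab1.png

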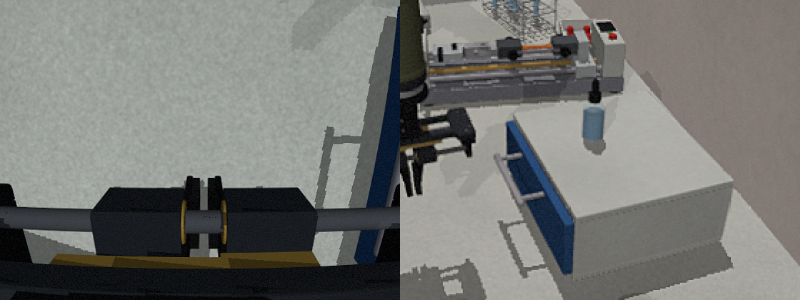

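The side view (right) shows the drawer still shut, and the wrist view (left) shows the fingers empty. I'll check where the fingertips really are.

```bash
python3 - <<'E'
from h import *
c=read_camera("wrist");d=read_camera("side");t=read_camera("top")
o=get_obs();P=o["tool_pos"];print(P,o["time_s"])
for n,k in(("wrist",c),("side",d),("top",t)):print(n,proj(k,P).round(1), proj(k,[.5495,-.239,.103]).round(1))
for n in("side","top"):
    for s in silhouettes(n,"drawer_handle")[:1]:print(s["p"],s["extent"])
a=cv2.resize(d["frame"][130:340,120:400],(400,300),interpolation=3)
b=cv2.resize(t["frame"][150:360,190:470],(400,300),interpolation=3)
cv2.imwrite("pics/ab2.png",cv2.cvtColor(np.hstack([a,b]),cv2.COLOR_RGB2BGR))
E
```

```text
[ 0.39878749 -0.2485907   0.08625734] 6.4
wrist [283.6 246.7] [557.6 255.7]
side [191.1 274.1] [256.1 254.8]
top [316.8 293.6] [313.4 240.2]
0.77 [243.8, 213.3, 304.4, 321.6]
0.67 [260.1, 218.1, 364.9, 248.0]
```

View pics/ab2.png

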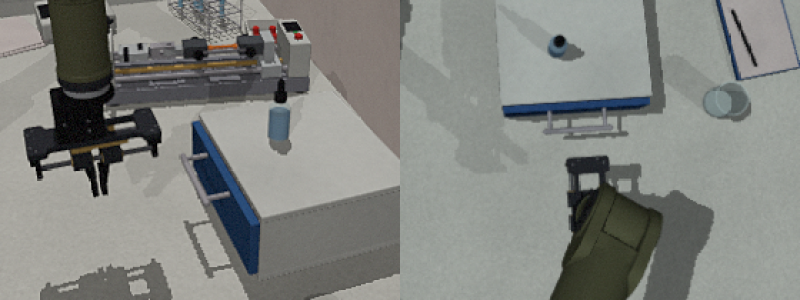

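```bash
python3 - <<'E'
from h import *
d=read_camera("side");t=read_camera("top");P=np.array(get_obs()["tool_pos"])
g=d["frame"].astype(int).sum(2)
for r in range(252,282,2):print(r,g[r,176:206:1].tolist())
for z in(0,.01,.02,.03):print(z,proj(d,P+[0,0,z]).round(1))
E
```

```text
252 [486, 493, 507, 528, 277, 0, 53, 58, 42, 57, 108, 365, 544, 119, 56, 41, 56, 0, 0, 320, 536, 498, 491, 493, 489, 490, 491, 492, 491, 493]
254 [490, 496, 497, 501, 533, 218, 0, 0, 32, 39, 57, 271, 548, 107, 0, 72, 53, 55, 50, 317, 523, 498, 497, 503, 499, 491, 489, 497, 503, 491]
256 [490, 489, 498, 498, 507, 543, 226, 1, 39, 52, 58, 328, 551, 289, 0, 34, 59, 0, 184, 430, 518, 508, 504, 496, 498, 492, 502, 493, 498, 495]
258 [488, 475, 491, 497, 485, 505, 560, 90, 0, 19, 36, 165, 510, 416, 4, 42, 68, 0, 211, 470, 522, 499, 498, 499, 488, 496, 499, 496, 499, 495]
260 [480, 483, 491, 488, 477, 486, 536, 259, 0, 3, 62, 102, 368, 555, 0, 38, 42, 9, 195, 457, 509, 496, 490, 500, 492, 500, 505, 506, 499, 498]
262 [492, 500, 500, 504, 490, 494, 519, 415, 0, 21, 42, 43, 262, 567, 237, 10, 69, 49, 109, 363, 528, 503, 485, 484, 487, 489, 491, 495, 485, 486]
264 [487, 492, 490, 492, 489, 486, 499, 541, 262, 0, 20, 46, 188, 571, 511, 0, 22, 0, 66, 337, 525, 503, 490, 491, 485, 488, 486, 488, 489, 485]
266 [474, 486, 495, 483, 480, 490, 509, 528, 541, 0, 0, 7, 98, 445, 516, 268, 232, 273, 335,
[... 513 characters left out ...]
6, 491]
274 [483, 490, 486, 475, 485, 485, 500, 495, 488, 508, 495, 492, 485, 489, 487, 495, 485, 483, 489, 487, 492, 488, 487, 475, 478, 494, 490, 485, 492, 499]
276 [491, 482, 467, 486, 483, 492, 498, 496, 477, 492, 487, 494, 495, 494, 487, 496, 494, 492, 495, 491, 490, 492, 489, 473, 481, 498, 492, 487, 493, 492]
278 [481, 490, 489, 481, 490, 486, 483, 490, 494, 493, 487, 483, 499, 483, 483, 482, 477, 473, 475, 481, 482, 480, 480, 481, 486, 481, 491, 484, 490, 483]
280 [491, 499, 500, 497, 492, 496, 496, 487, 481, 478, 484, 489, 486, 491, 491, 483, 488, 492, 487, 490, 484, 492, 487, 489, 480, 471, 481, 490, 481, 486]
0 [190.9 274.2]
0.01 [190.4 270.7]
0.02 [190.  267.1]
0.03 [189.5 263.5]
```

Tips image at row 267, about 20 mm higher than the stated TCP. I'll check whether that depends on opening.

>>> play_rows --steps '[[[0,0,0,0,0,0,0.036],[0,0,0,0,0,0,0.036],[0,0,0,0,0,0,0.036],[0,0,0,0,0,0,0.036],[0,0,0,0,0,0,0.036]]]'

```text
time_s: 7.1
tool_pos: [0.3981, -0.2486, 0.0863]
tool_rot: [180.0, -0.0, 93.5]
force: [0.7, -0.2, -0.1]
grip_width: 0.0332
grasp_force: 0.0
```

```bash
python3 - <<'E'
from h import *
d=read_camera("side");w=read_camera("wrist");o=get_obs();P=np.array(o["tool_pos"]);print(P,o["grip_width"])
for z in(0,.02,.04):print(z,proj(d,P+[0,0,z]).round(1),proj(w,P+[.018,0,z]).round(1),proj(w,P+[.018,.0095,z]).round(1),proj(w,P+[-.018,.0095,z]).round(1))
print("dark lowest rows:",[(x,int(np.nonzero(d["frame"][200:285,x].astype(int).sum(1)<150)[0].max()+200)) for x in range(168,216,2) if (d["frame"][200:285,x].astype(int).sum(1)<150).any()])
a=cv2.resize(d["frame"][200:305,120:260],(400,300),interpolation=3)
b=cv2.resize(w["frame"][200:350,180:380],(400,300),interpolation=3)
cv2.imwrite("pics/ab3.png",cv2.cvtColor(np.hstack([a,b]),cv2.COLOR_RGB2BGR))
E
```

```text
[ 0.39814031 -0.24857114  0.08626304] 0.03463769315664353
0 [190.8 274.1] [316.  248.5] [317.5 232.8] [252.6 229. ]
0.02 [189.9 267.1] [319.2 264.1] [320.9 246.9] [249.2 242.8]
0.04 [189.  259.9] [323.1 283.1] [325.2 264.3] [245.1 259.8]
dark lowest rows: [(168, 249), (170, 249), (172, 249), (174, 253), (176, 259), (178, 266), (180, 268), (182, 242), (184, 241), (186, 241), (188, 241), (190, 240), (192, 240), (194, 240), (196, 258), (198, 264), (200, 264), (202, 243), (204, 242), (206, 242), (208, 241), (210, 241), (212, 237), (214, 236)]
```

View pics/ab3.png

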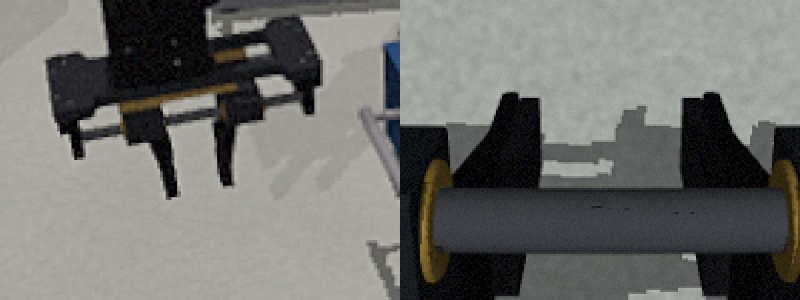

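Both views agree the real fingertips are 20 mm short of the stated TCP: wrist tips are at row 247, side tips at rows 264–268. I'll go 20 mm deeper from here on and retry the handle.

>>> play_rows --steps '[[[0,0,-0.04,0,0,0,0.032],[0,0.01,-0.02,0,0,0,0.032],[0,0.045,0,0,0,0,0.032],[0,0.049,0,0,0,0,0.032],[0,0.042,0,0,0,0,0.032],[0,0.007,0,0,0,0,0.032],[0,0,0.03,0,0,0,0.032],[0,0,0.03,0,0,0,0.032],[0,0,0.018,0,0,0,0.032],[0,0,0,0,0,0,0.032]]]'

```text
time_s: 8.2
tool_pos: [0.548, -0.2384, 0.0654]
tool_rot: [-179.7, -0.1, 93.5]
force: [-0.2, 1.1, -0.0]
grip_width: 0.0319
grasp_force: 0.0
```

>>> play_rows --steps '[[[0,0,0,0,0,0,0.005],[0,0,0,0,0,0,0.005],[0,0,0,0,0,0,0.005],[0,0,0,0,0,0,0.005],[0,0,0,0,0,0,0.005],[0,0,0,0,0,0,0.005]]]' --force 15

```text
time_s: 8.8
tool_pos: [0.5488, -0.24, 0.0694]
tool_rot: [-179.8, -0.1, 93.4]
force: [-6.1, 1.1, 6.4]
grip_width: 0.0104
grasp_force: 15.0
```

>>> play_rows --steps '[[[0,-0.008,0,0,0,0,0.005],[0,-0.015,0,0,0,0,0.005],[0,-0.02,0,0,0,0,0.005],[0,-0.024,0,0,0,0,0.005],[0,-0.024,0,0,0,0,0.005],[0,-0.024,0,0,0,0,0.005],[0,-0.02,0,0,0,0,0.005],[0,-0.012,0,0,0,0,0.005],[0,-0.005,0,0,0,0,0.005],[0,0,0,0,0,0,0.005]]]'

```text
time_s: 9.8
tool_pos: [0.3993, -0.2496, 0.0693]
tool_rot: [179.9, 0.1, 93.5]
force: [-1.3, -2.3, 5.9]
grip_width: 0.0105
grasp_force: 15.0
```

>>> play_rows --steps '[[[0,0,0,0,0,0,0.032],[0,0,0,0,0,0,0.032],[0,0,0,0,0,0,0.032],[0,0,-0.03,0,0,0,0.032],[0,0,-0.045,0,0,0,0.032],[0,0,-0.045,0,0,0,0.032],[0,0,-0.03,0,0,0,0.032],[0,0,0,0,0,0,0.032],[0,0,0,0,0,0,0.032]]]'

```text
time_s: 10.7
tool_pos: [0.3994, -0.2482, 0.2181]
tool_rot: [180.0, -0.0, 93.5]
force: [-1.1, 0.4, 0.6]
grip_width: 0.032
grasp_force: 0.0
```

```bash
python3 - <<'E'
from h import *
o=get_obs();print(o["tool_pos"].round(4) if hasattr(o["tool_pos"],'round') else o["tool_pos"],np.round(o["qpos"],1),o["time_s"])
C={n:read_camera(n) for n in("side","top","wrist")}
for t in "pin_blue_grip pin_yellow_grip pin_black_grip drawer_handle rack_top".split():
    for n in C:
        for s in silhouettes(n,t)[:2]:
            e=s["extent"];print(t,n,round(s["p"],2),np.round(e),cen(s["pixels"]).round(1))
w=C["wrist"]["frame"];save(C["wrist"],"w4")
x=C["top"]["frame"][180:330,230:430];y=C["side"]["frame"][180:330,200:400]
cv2.imwrite("pics/ab4.png",cv2.cvtColor(np.hstack([cv2.resize(x,(400,300),interpolation=3),cv2.resize(y,(400,300),interpolation=3)]),cv2.COLOR_RGB2BGR))
E
```

```text
[ 0.3994 -0.2482  0.2181] [-16.6  -7.8  41.9 106.8   5.2  79.   27.6] 10.7
pin_blue_grip side 0.52 [240. 256. 249. 272.] [244.1 263.1]
pin_blue_grip top 0.4 [311. 247. 320. 254.] [313.5 250. ]
pin_yellow_grip top 0.45 [337. 246. 342. 251.] [339.6 248.3]
pin_yellow_grip wrist 0.52 [397. 247. 419. 262.] [407.2 255. ]
pin_black_grip side 0.26 [187. 226. 301. 338.] [246.4 278.7]
pin_black_grip top 0.54 [286. 249. 291. 258.] [287.9 251.9]
pin_black_grip wrist 0.6 [412.  94. 449. 121.] [428.4 106.8]
drawer_handle side 0.9 [181. 225. 302. 339.] [246.5 278.6]
drawer_handle top 0.92 [263. 220. 370. 297.] [312.1 249.5]
drawer_handle top 0.46 [114. 115. 194. 275.] [157.2 194.7]
drawer_handle wrist 0.59 [275.   6. 547. 292.] [420.6 147.7]
rack_top side 0.84 [184. 226. 296. 336.] [247.3 279.3]
rack_top top 0.94 [264. 219. 371. 296.] [312.5 249.9]
rack_top wrist 0.81 [281.   8. 549. 292.] [420.5 147.7]
```

View pics/ab4.png

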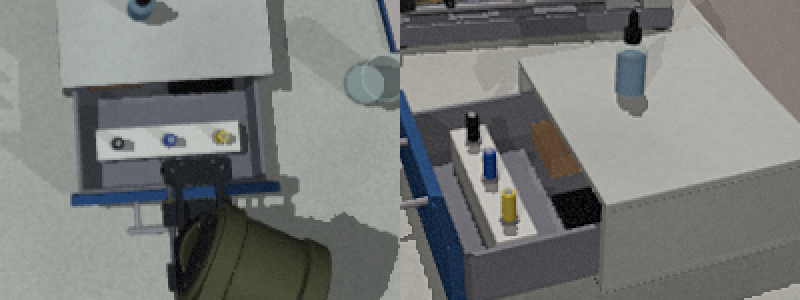

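Left/top: the pins run black, blue, yellow from +y to −y, with blue in the middle hole at about (314,250). The drawer is well out. Now I'll locate blue by colour and triangulate.

```bash
python3 - <<'E'
from h import *
C={n:read_camera(n) for n in("side","top","wrist")};obs=[]
box={"side":(236,252,252,274),"top":(306,240,322,256),"wrist":(380,140,470,230)}
for n,(a,b,c2,d2) in box.items():
    h=cv2.cvtColor(C[n]["frame"],cv2.COLOR_RGB2HSV)[b:d2,a:c2].astype(int)
    m=(abs(h[...,0]-113)<12)&(h[...,1]>130)
    if m.sum()<5: print(n,"none",m.sum());continue
    y,x=np.nonzero(m);p=np.array([x.mean()+a,y.mean()+b]);print(n,m.sum(),p.round(1),x.min()+a,x.max()+a,y.min()+b,y.max()+b,atz(C[n],p,.092).round(4))
    obs.append((C[n],p))
print(tri(obs[:2]).round(4),tri(obs).round(4))
for s in silhouettes("side","pin_blue_grip")[:1]:print(atz(C["side"],cen(s["pixels"]),.09).round(4))
# yellow, black in wrist at grip height
for n,q in(("yellow",(407.2,255)),("black",(428.4,106.8))):print(n,atz(C["wrist"],q,.095).round(4))
E
```

```text
side 76 [244.6 262.3] 242 247 256 269 [ 0.5208 -0.2453  0.092 ]
top 11 [313.6 249.9] 312 317 247 252 [ 0.5223 -0.2404  0.092 ]
wrist 462 [425.4 192.2] 407 469 179 229 [ 0.527  -0.2413  0.092 ]
[ 0.522  -0.2408  0.0883] [ 0.5236 -0.2413  0.0906]
[ 0.5199 -0.2448  0.09  ]
yellow [ 0.5189 -0.3024  0.095 ]
black [ 0.5162 -0.1665  0.095 ]
```

>>> play_rows --steps '[[[0,0.04,0,0,0,0,0.03],[0,0.045,0,0,0,0,0.03],[0,0.036,0,0,0,0.1,0.03],[0,0,0,0,0,0.14,0.03],[0,0,0,0,0,0,0.03]]]'

```text
time_s: 12.3
tool_pos: [0.5204, -0.2408, 0.2173]
tool_rot: [-179.9, 0.1, 79.8]
force: [-0.8, -0.6, -0.8]
grip_width: 0.0301
grasp_force: 0.0
```

```bash
python3 - <<'E'
from h import *
o=get_obs();print(np.round(o["qpos"],1),o["tool_pos"])
plan([[.521,-.242,.16,3.3,10]],.03)
plan([[.521,-.242,.16,183.3,13]],.03)
E
```

```text
[-17.8  10.3  45.4  93.8  -7.3  79.1  18.4] [ 0.52041906 -0.24081204  0.21727673]
10 [[-0.0001,0.0001,0.0057,0,0,0.134,0.03],[-0.0001,0.0001,0.0057,0,0,0.133,0.03],[-0.0001,0.0001,0.0057,0,0,0.134,0.03],[-0.0001,0.0001,0.0057,0,0,0.133,0.03],[0,0.0001,0.0057,0,0.001,0.134,0.03],[0,0.0001,0.0057,0,0,0.133,0.03],[0,0.0001,0.0057,0,0.001,0.134,0.03],[0,0.0001,0.0057,0,0,0.133,0.03],[0,0.0001,0.0057,0,0.001,0.134,0.03],[0,0.0001,0.0057,0,0,0.133,0.03]]
[ 0.5208 -0.2419  0.1603] [180.    0.    3.3]
13 [[-0.0001,0.0001,0.0044,0,0,-0.139,0.03],[-0.0001,0.0001,0.0044,0,0,-0.139,0.03],[-0.0001,0,0.0044,0,0,-0.139,0.03],[-0.0001,0,0.0044,0,0,-0.139,0.03],[-0.0001,0,0.0044,0,0,-0.139,0.03],[-0.0001,0,0.0044,0,0,-0.139,0.03],[-0.0001,0,0.0044,0,0,-0.139,0.03],[-0.0001,0,0.0044,0,0,-0.139,0.03],[-0.0001,0,0.0044,0,0,-0.139,0.03],[-0.0001,0,0.0044,-0.001,-0.001,-0.139,0.03],[-0.0001,-0.0001,0.0044,0,0,-0.139,0.03],[-0.0001,-0.0001,0.0044,-0.001,-0.001,-0.139,0.03],[-0.0001,-0.0001,0.0044,0,0,-0.139,0.03]]
[ 0.5211 -0.2421  0.1601] [-1.7999e+02 -1.0000e-02 -1.7667e+02]
```

>>> play_rows --steps '[[[0,0,0.006,0,0,0.134,0.03],[0,0,0.006,0,0,0.134,0.03],[0,0,0.006,0,0,0.134,0.03],[0,0,0.006,0,0,0.134,0.03],[0,0,0.006,0,0,0.134,0.03],[0,0,0.006,0,0,0.134,0.03],[0,0,0.006,0,0,0.134,0.03],[0,0,0.006,0,0,0.134,0.03],[0,0,0.006,0,0,0.134,0.03],[0,0,0.004,0,0,0.13,0.03],[0,0,0,0,0,0,0.03],[0,0,0,0,0,0,0.03]]]'

```text
time_s: 13.5
tool_pos: [0.5195, -0.2413, 0.1606]
tool_rot: [-180.0, -0.0, 3.4]
force: [0.5, -0.4, -0.1]
grip_width: 0.0302
grasp_force: 0.0
```

```bash
python3 - <<'E'
from h import *
o=get_obs();P=o["tool_pos"];print(np.round(o["qpos"],1),P,o["tool_rot"])
c=read_camera("wrist")
h=cv2.cvtColor(c["frame"],cv2.COLOR_RGB2HSV).astype(int);m=((abs(h[...,0]-113)<12)&(h[...,1]>130)).astype(np.uint8)
n,l,s,ce=cv2.connectedComponentsWithStats(m)
for i in range(1,n):
    if s[i,4]>60:print(s[i],ce[i].round(1))
for z in(.108,.090,.072):print(z,proj(c,[.521,-.242,z]).round(1))
a=c["frame"].copy();cv2.imwrite("pics/w5.png",cv2.cvtColor(a,cv2.COLOR_RGB2BGR))
E
```

```text
[-24.9  14.4  55.1  98.8 -12.4  73.2 -53.6] [ 0.51950143 -0.2412853   0.16061445] [-1.79961455e+02 -3.86372230e-02  3.44463752e+00]
[275 190  22  32 437] [285.5 203.1]
[254 285  64   9 562] [285.2 289. ]
0.108 [287.  215.2]
0.09 [286.9 207.8]
0.072 [286.8 201.2]
```

View pics/w5.png

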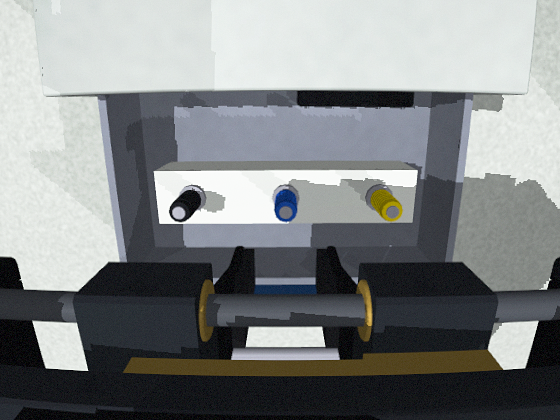

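The pin is centred between the fingers at col 286; its handle top at row 212 puts it about 3 mm further in +x. I'll descend and grip.

>>> play_rows --steps '[[[0.003,0,0.03,0,0,0,0.03],[0,0,0.035,0,0,0,0.03],[0,0,0.025,0,0,0,0.03],[0,0,0.013,0,0,0,0.03],[0,0,0,0,0,0,0.03],[0,0,0,0,0,0,0.005],[0,0,0,0,0,0,0.005],[0,0,0,0,0,0,0.005],[0,0,0,0,0,0,0.005],[0,0,0,0,0,0,0.005]]]' --force 30

```text
time_s: 14.55
tool_pos: [0.524, -0.2414, 0.0587]
tool_rot: [180.0, -0.1, 3.2]
force: [-0.3, 0.8, 5.9]
grip_width: 0.0154
grasp_force: 30.0
```

>>> play_rows --steps '[[[0,0,-0.01,0,0,0,0.005],[0,0,-0.03,0,0,0,0.005],[0,0,-0.04,0,0,0,0.005],[0,0,-0.04,0,0,0,0.005],[0,0,-0.03,0,0,0,0.005],[0,0,0,0,0,0,0.005]]]'

```text
time_s: 15.15
tool_pos: [0.5251, -0.2426, 0.2122]
tool_rot: [179.9, -0.4, 3.2]
force: [0.0, -0.6, -1.0]
grip_width: 0.015
grasp_force: 30.0
```

```bash
python3 - <<'E'
from h import *
o=get_obs();print(np.round(o["qpos"],1),o["tool_pos"],o["grip_width"])
plan([[.55,0,.21,3.3,6],[.56,.235,.2,3.3,6]],.005)
E
```

```text
[-26.1  12.6  56.2  94.3 -10.8  78.4 -55.2] [ 0.52508298 -0.24258377  0.21219664] 0.015043976418035985
12 [[0.0064,-0.0401,0.0003,0,-0.001,0,0.005],[0.0064,-0.0401,0.0003,0,-0.001,0,0.005],[0.0064,-0.0401,0.0003,0.001,-0.001,-0.001,0.005],[0.0064,-0.0401,0.0004,0,-0.002,0,0.005],[0.0064,-0.0401,0.0003,0.001,-0.001,-0.001,0.005],[0.0065,-0.0401,0.0004,0,-0.002,0,0.005],[0.0039,-0.039,0.0017,0,0,0,0.005],[0.0039,-0.039,0.0017,0,0,0,0.005],[0.0039,-0.039,0.0017,0,0,0,0.005],[0.0039,-0.039,0.0017,0,0,0,0.005],[0.0039,-0.039,0.0017,0,0,0,0.005],[0.0039,-0.039,0.0017,0,0,0,0.005]]
[0.56   0.2348 0.1998] [1.80e+02 2.00e-02 3.29e+00]
```

>>> play_rows --steps '[[[0.006,-0.04,0,0,0,0,0.005],[0.006,-0.04,0,0,0,0,0.005],[0.006,-0.04,0,0,0,0,0.005],[0.006,-0.04,0,0,0,0,0.005],[0.006,-0.04,0,0,0,0,0.005],[0.006,-0.04,0,0,0,0,0.005],[0.004,-0.039,0.002,0,0,0,0.005],[0.004,-0.039,0.002,0,0,0,0.005],[0.004,-0.039,0.002,0,0,0,0.005],[0.004,-0.039,0.002,0,0,0,0.005],[0.004,-0.03,0.002,0,0,0,0.005],[0.004,-0.01,0.002,0,0,0,0.005]]]'

```text
time_s: 16.35
tool_pos: [0.5569, 0.2024, 0.194]
tool_rot: [-180.0, 0.1, 3.6]
force: [-0.3, 0.4, -1.2]
grip_width: 0.0151
grasp_force: 30.0
```

>>> play_rows --steps '[[[0,0,0,0,0,0,0.005],[0,0,0,0,0,0,0.005],[0,0,0,0,0,0,0.005]]]'

```text
time_s: 16.65
tool_pos: [0.5588, 0.195, 0.1955]
tool_rot: [180.0, -0.0, 3.0]
force: [-0.2, -1.2, -1.4]
grip_width: 0.0151
grasp_force: 30.0
```

```bash
python3 - <<'E'
from h import *
o=get_obs();P=np.array(o["tool_pos"]);print(np.round(o["qpos"],1),P,o["tool_rot"],o["time_s"])
w=read_camera("wrist");t=read_camera("top");s=read_camera("side")
print("hole wrist",proj(w,[.6054,.2405,.11]).round(1),"nose",proj(w,P+[0,0,-.033]).round(1),proj(s,P+[0,0,-.033]).round(1))
for n in("wrist","top"):
  for k in("clevis_top","pin_blue_grip"):
    for q in silhouettes(n,k)[:1]:print(n,k,q["p"],q["extent"])
q=proj(w,[.6054,.2405,.11]).astype(int);print(q)
np.save("w6.npy",w["frame"]);x0=max(q[0]-100,0);y0=max(q[1]-75,0)
a=cv2.resize(w["frame"][y0:y0+210,x0:x0+200],(400,420),interpolation=3)
q2=proj(s,P+[0,0,-.02]).astype(int)
b=cv2.resize(s["frame"][q2[1]-60:q2[1]+45,q2[0]-50:q2[0]+50],(400,420),interpolation=3)
print(x0,y0,q2)
cv2.imwrite("pics/ab6.png",cv2.cvtColor(np.hstack([a,b]),cv2.COLOR_RGB2BGR))
E
```

```text
[ -56.5   13.1   40.7   93.1   -8.7   77.  -101.6] [0.55882891 0.1949845  0.1954772 ] [ 1.79967861e+02 -7.25352708e-03  2.99398144e+00] 16.65
hole wrist [228.4 141.5] nose [285.9 226.6] [225.4 153.5]
wrist clevis_top 0.95 [153.1, 0.0, 334.9, 270.3]
wrist pin_blue_grip 0.76 [266.1, 221.8, 300.4, 296.6]
top clevis_top 0.6 [114.6, 114.7, 193.0, 275.8]
[228 141]
128 66 [225 149]
```

View pics/ab6.png

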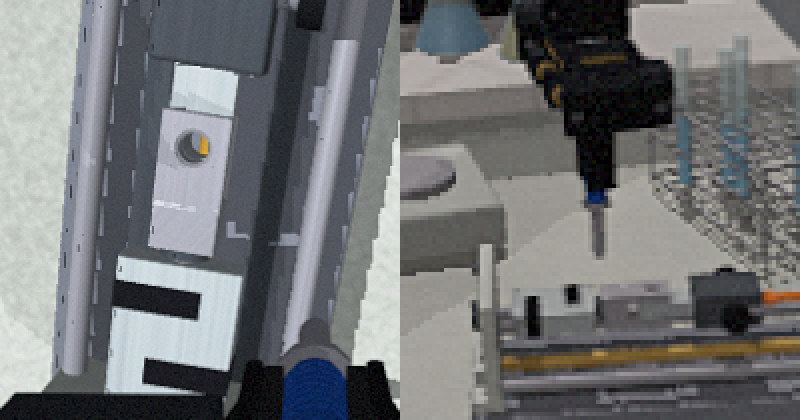

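The side view puts the nose exactly where predicted (225,153.5), with the pin upright in the grip. The wrist view shows the hole mouth at about (224.5,140.2).

```bash
python3 - <<'E'
from h import *
o=get_obs();P=np.array(o["tool_pos"]);w=read_camera("wrist")
f=np.load("w6.npy");g=cv2.cvtColor(f,cv2.COLOR_RGB2GRAY)
x0,y0=204,120
sub=f[y0:160,x0:246].astype(int).sum(2)
bg=np.median(sub[2:36,28:]);hsv=cv2.cvtColor(f,cv2.COLOR_RGB2HSV)[y0:160,x0:246]
m=((sub<330)|(hsv[...,1]>110)).astype(np.uint8);n,l,st,ce=cv2.connectedComponentsWithStats(m)
for i in range(1,n):print(st[i]+[x0,y0,0,0,0],ce[i]+[x0,y0])
for q in((224.5,140.2),):
  print(atz(w,q,.11).round(4))
  h=atz(w,q,.11)
for k in (5.75,7.25):print([proj(w,h+np.array([k*1e-3*np.cos(a),k*1e-3*np.sin(a),0])).round(1).tolist() for a in np.arange(4)*np.pi/2])
for r in sub[::2]:print(''.join('#' if v<200 else '+' if v<330 else '.' for v in r))
E
```

```text
[204 120   5  40 121] [205.2892562  134.68595041]
[215 120   6   1   6] [217.5 120. ]
[240 120   6  40 139] [243.4028777  144.66906475]
[217 133  15  14 138] [223.86231884 140.15942029]
[0.6058 0.246  0.11  ]
[[224.6, 132.5], [216.9, 139.8], [224.4, 147.9], [232.1, 140.6]]
[[224.6, 130.4], [214.9, 139.7], [224.4, 149.8], [234.1, 140.7]]
+++++......++++++........................+
+++++....................................+
+++++....................................+
+++++...................................++
++++....................................++
++++....................................++
++++....................................++
++++............++++...................+++
+++...........++++++...................+++
+++..........+++++++...................+++
+++..........++++++++.................++++
+++...........++++++++++..............++++
+++............++++++++++++...........++++
++...............+#++++++.............++++
++...................................+++++
++...................................+++++
++...................................+++++
+....................................+++++
+...................................++++++
+...................................++++++
```

>>> play_rows --steps '[[[0.005,-0.017,0,0,0,0,0.005],[0.005,-0.02,0.01,0,0,0,0.005],[0.005,-0.013,0.015,0,0,0,0.005],[0,0,0.005,0,0,0,0.005],[0,0,0,0,0,0,0.005],[0,0,0,0,0,0,0.005]]]'

```text
time_s: 17.65
tool_pos: [0.571, 0.2476, 0.1657]
tool_rot: [180.0, -0.0, 3.1]
force: [0.0, 0.2, -0.7]
grip_width: 0.0152
grasp_force: 30.0
```

```bash
python3 - <<'E'
from h import *
o=get_obs();P=np.array(o["tool_pos"]);w=read_camera("wrist");print(P,o["tool_rot"],o["time_s"])
q=proj(w,[.6058,.246,.11]);print(q,"nose",proj(w,P+[0,0,-.033]))
x0,y0=int(q[0])-25,int(q[1])-25;f=w["frame"][y0:y0+50,x0:x0+50]
sub=f.astype(int).sum(2);s=cv2.cvtColor(f,cv2.COLOR_RGB2HSV)[...,1]
print(x0,y0)
for r,t in zip(sub,s):print(''.join('o' if b>110 else '#' if v<200 else '+' if v<330 else '.' for v,b in zip(r,t)))
a=cv2.resize(w["frame"][100:310,180:380],(760,600)[:2],interpolation=3);cv2.imwrite("pics/w7.png",cv2.cvtColor(a,cv2.COLOR_RGB2BGR))
E
```

```text
[0.57103239 0.24759167 0.16572659] [ 1.79974298e+02 -2.79987972e-02  3.13550108e+00] 17.65
[291.02673422 167.33975545] nose [285.93842767 226.64623863]
266 142
..................................................
..................................................
.............+#+#++++++...........................
..................++++++..........................
........................++++++....................
.............................++++#++..............
...................................++++++++......+
........................................++++++++++
..............................................++++
..................................................
..................................................
..................................................
..................................................
..................................................
..................................................
..................................................
............................o.....................
........................ooooooooo.................
......................
[... 909 characters left out ...]
.................................+++#
..............................................+++#
..............................................+++#
..............................................+++#
..............................................+++#
.............................................+++##
.............................................+++##
.............................................+++##
......+++....................................+++##
.......++++++++++++++........................+++##
......+.+.++....+.+++++++++++++++...........++++##
.......+.+...+..+++...++++..+.++++++++++++++++++##
.......++.........+...+...+..+++.+.+.+..+.+++++###
......++.+.....+...+..++....++.+..++......+++++###
```

```bash
python3 - <<'E'
from h import *
o=get_obs();P=np.array(o["tool_pos"]);w=read_camera("wrist");print(P)
h=atz(w,(293.2,166.3),.1085);print(h)
print([proj(w,h+np.array([.00575*np.cos(a),.00575*np.sin(a),0])).round(1).tolist() for a in np.arange(4)*np.pi/2])
plan([[h[0],h[1],P[2],3.1,3]],.005)
E
```

```text
[0.57121408 0.24755325 0.16607734]
[0.60649836 0.24446144 0.1085    ]
[[293.7, 158.0], [284.8, 165.8], [292.7, 174.5], [301.6, 166.8]]
3 [[0.0117,0.0017,0.0001,0,0,0,0.005],[0.0117,0.0017,0.0001,0,-0.001,0,0.005],[0.0117,0.0017,0.0001,-0.001,0,0,0.005]]
[0.6066 0.2444 0.166 ] [ 1.7998e+02 -2.0000e-02  3.1200e+00]
```

>>> play_rows --steps '[[[0.012,0.002,0,0,0,0,0.005],[0.013,0.002,0.005,0,0,0,0.005],[0.01,0.001,0.008,0,0,0,0.005],[0,0,0.008,0,0,0,0.005],[0,0,0.005,0,0,0,0.005],[0,0,0,0,0,0,0.005],[0,0,0,0,0,0,0.005]]]'

```text
time_s: 18.45
tool_pos: [0.6056, 0.2453, 0.1392]
tool_rot: [180.0, 0.0, 3.2]
force: [-0.1, -0.6, -1.3]
grip_width: 0.0151
grasp_force: 30.0
```

```bash
python3 - <<'E'
from h import *
o=get_obs();P=np.array(o["tool_pos"]);w=read_camera("wrist");s=read_camera("side");print(P,o["force"],o["time_s"])
q=proj(w,P+[0,0,-.033]);q2=proj(s,P+[0,0,-.033]);print(q,q2)
a=cv2.resize(w["frame"][150:270,230:345],(400,417),interpolation=3)
x,y=q2.astype(int);b=cv2.resize(s["frame"][y-40:y+25,x-31:x+31],(400,417),interpolation=3)
cv2.imwrite("pics/ab8.png",cv2.cvtColor(np.hstack([a,b]),cv2.COLOR_RGB2BGR))
E
```

```text
[0.60557939 0.24527363 0.1392106 ] [-0.07233695 -0.55532455 -1.27616315] 18.45
[285.92862019 226.62634449] [238.06480622 161.70703739]
```

View pics/ab8.png

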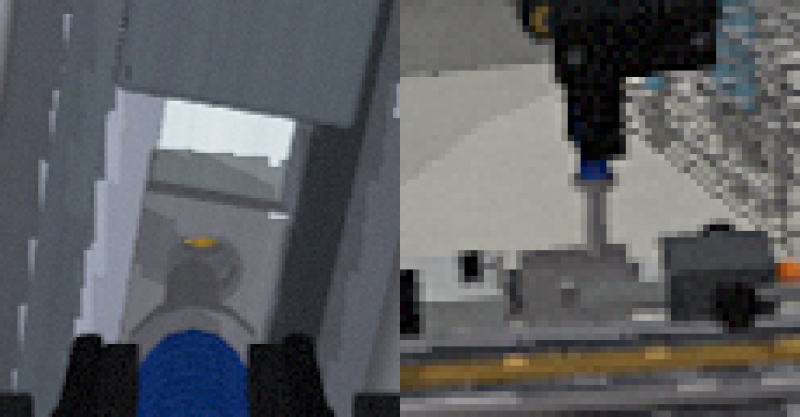

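The side view shows the nose at the mouth of the hole; the wrist view shows the shank about 1–1.5 mm left (+y) of the hole centre, agreeing with the residual. I'll correct and descend gently.

>>> play_rows --steps '[[[0.001,0.001,0,0,0,0,0.005],[0,0,0.002,0,0,0,0.005],[0,0,0.003,0,0,0,0.005],[0,0,0.003,0,0,0,0.005],[0,0,0,0,0,0,0.005]]]'

```text
time_s: 19.05
tool_pos: [0.6067, 0.2441, 0.1306]
tool_rot: [180.0, 0.0, 3.2]
force: [0.8, -1.4, -1.5]
grip_width: 0.0148
grasp_force: 30.0
```

>>> play_rows --steps '[[[0,0,0.003,0,0,0,0.005],[0,0,0.003,0,0,0,0.005],[0,0,0.003,0,0,0,0.005],[0,0,0,0,0,0,0.005]]]'

```text
time_s: 19.45
tool_pos: [0.6068, 0.2442, 0.1217]
tool_rot: [180.0, 0.0, 3.2]
force: [0.3, -1.9, -1.5]
grip_width: 0.0154
grasp_force: 30.0
```

>>> play_rows --steps '[[[0,0.0005,0.003,0,0,0,0.005],[0,0,0.003,0,0,0,0.005],[0,0,0.003,0,0,0,0.005],[0,0,0.003,0,0,0,0.005],[0,0,0,0,0,0,0.005]]]'

```text
time_s: 19.95
tool_pos: [0.6066, 0.2439, 0.1096]
tool_rot: [180.0, 0.0, 3.2]
force: [0.1, -0.6, -1.4]
grip_width: 0.0154
grasp_force: 30.0
```

Force-free. Seating should come at tool z ≈ 0.101.

>>> play_rows --steps '[[[0,0,0.003,0,0,0,0.005],[0,0,0.002,0,0,0,0.005],[0,0,0.002,0,0,0,0.005],[0,0,0.001,0,0,0,0.005],[0,0,0,0,0,0,0.005]]]'

```text
time_s: 20.45
tool_pos: [0.6068, 0.244, 0.1021]
tool_rot: [180.0, 0.0, 3.2]
force: [0.6, -0.7, -1.3]
grip_width: 0.0152
grasp_force: 30.0
```

>>> play_rows --steps '[[[0,0,0.001,0,0,0,0.005],[0,0,0.0005,0,0,0,0.005],[0,0,0,0,0,0,0.005]]]'

```text
time_s: 20.75
tool_pos: [0.607, 0.244, 0.1008]
tool_rot: [-180.0, -0.0, 3.2]
force: [0.4, -0.8, 0.1]
grip_width: 0.0149
grasp_force: 30.0
```

The collar has touched (Fz changed by about +1.4 N). Now I'll release, rise clear and check.

>>> play_rows --steps '[[[0,0,0,0,0,0,0.034],[0,0,0,0,0,0,0.034],[0,0,0,0,0,0,0.034],[0,0,0,0,0,0,0.034],[0,0,-0.01,0,0,0,0.034],[0,0,-0.03,0,0,0,0.034],[0,0,-0.04,0,0,0,0.034],[-0.02,0,-0.03,0,0,0,0.034],[-0.03,0,0,0,0,0,0.034],[0,0,0,0,0,0,0.034],[0,0,0,0,0,0,0.034]]]'

```text
time_s: 21.85
tool_pos: [0.557, 0.2416, 0.2117]
tool_rot: [-179.9, -0.1, 3.2]
force: [0.7, -0.4, -0.2]
grip_width: 0.034
grasp_force: 0.0
```

```bash
python3 - <<'E'
from h import *
o=get_obs();print(o["tool_pos"],o["force"],o["time_s"],o["grip_width"])
w=read_camera("wrist");s=read_camera("side")
H=[.607,.244]
print([proj(s,[*H,z]).round(1).tolist() for z in(.11,.114,.15)],[proj(w,[*H,z]).round(1).tolist() for z in(.11,.15)])
q=proj(s,[*H,.11]).astype(int);p=proj(w,[*H,.12]).astype(int)
a=cv2.resize(w["frame"][max(p[1]-60,0):p[1]+60,p[0]-57:p[0]+58],(400,417),interpolation=3);b=cv2.resize(s["frame"][q[1]-40:q[1]+25,q[0]-31:q[0]+31],(400,417),interpolation=3)
cv2.imwrite("pics/ab9.png",cv2.cvtColor(np.hstack([a,b]),cv2.COLOR_RGB2BGR))
h=cv2.cvtColor(s["frame"],cv2.COLOR_RGB2HSV).astype(int)[130:185,220:260];y,x=np.nonzero((abs(h[...,0]-113)<12)&(h[...,1]>130));print("blue rows",y.min()+130,y.max()+130,x.min()+220,x.max()+220)
E
```

```text
[0.55699859 0.24164196 0.21166234] [ 0.66971894 -0.40959494 -0.23976461] 21.85 0.033996273707906956
[[238.5, 160.7], [238.5, 159.6], [238.1, 149.2]] [[286.6, 137.7], [286.8, 143.6]]
blue rows 150 169 236 257
```

View pics/ab9.png

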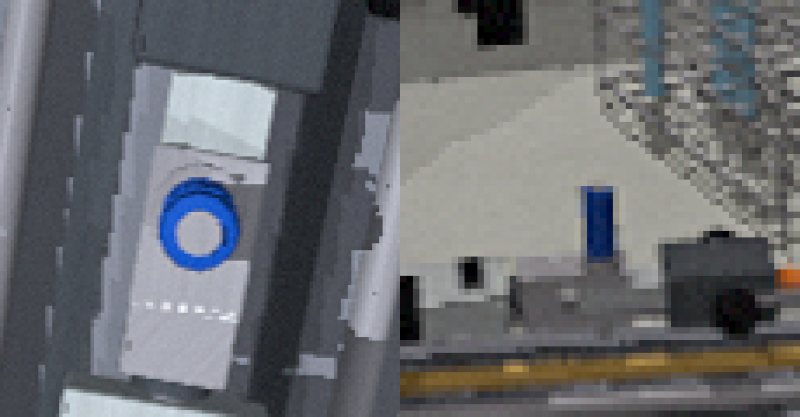

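Both views show the blue pin upright with its collar on the upper ear: the handle top is at side row 150 (149 predicted when seated), and the gripper is clear. I'll hand it in.

```bash
python3 -c "
from cell import sign_off
print(sign_off())"
```

```text
the job is handed in; nothing more can be done
None
```

The drawer is open about 150 mm, and the blue-handled pin is through the clevis and lug with its collar on the upper ear. I let go of it, moved the arm clear and handed the job in at about 22 s; my first pull on the handle missed, because the fingertips ended 20 mm short of the stated tool point.

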